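# Find the spindle's flat and hold the lap collar on it

## Robot

A 6-joint arm with a two-finger parallel gripper is mounted at the origin on the work surface. World frame = base frame: x ahead of the robot, y to its left, z up, the work surface at z = 0. Lengths are in m, angles in rad, forces in N, time in s.
With the tool pointing down it reaches from about 0.375 to 0.9 m from the base axis. Payload 3.1 kg.
Tool frame: the origin (TCP) lies on the centre line of the jaws, within the pads' length; the fingertips stand robot.tcp_to_tips ahead of it and the grasp point (between the pads) lies 3 mm ahead of it (robot.tcp_to_tips is the distance from the TCP to the fingertips, in m); z points along the fingers, y is the line along which they close (so a half turn about z gives the same grasp; the last joint's range is limited). The gripper opens to 87 mm and grips with 3 to 60 N. Pads are 19 mm wide; open, the fingers measure 117 mm over their backs; the gripper's body (75 mm by 190 mm) begins 51 mm behind the grasp point.
Start: joints at [-1.359, 0.527, 1.433, -0, 1.181, -0.178], TCP at [0.238, -0.578, 0.245] pointing down, gripper open.
Joint ranges: [-3.08, 3.08], [-0.75, 2.2], [0.22, 2.44], [-1.43, 4.57], [0, 2.65], [-2.85, 2.85]. Speed limits (rad/s): [2.79, 2.79, 3.14, 3.14, 3.14, 3.14].

## Interface

Orientations are given as a unit quaternion [x, y, z, w].
In Python, from rig import robot gives the robot as it stands. The module is installed in compiled form; this text tells all that it offers.
- The arm moves only by the shell command python3 -m jog 'ROWS' [FORCE]. ROWS is JSON, one flat list of numbers, 5 for each row, row after row: the finger opening in m, from 0 to 0.087, then the shift along the tool's x, y, z in m, then the turn about the tool's z in units of 10 degrees (1.0 is 10 degrees). In form: [claw, x, y, z, roll, claw, x, y, z, roll, ...]. A call has 1 to 20 rows; each row shifts and turns the commanded pose from where the row before left it, along the tool's axes as they then stand; what a row does not reach is not made up. A row lasts 1/8 s, in which the tool goes at most 62.5 mm and 10.7 degrees, less where a joint would pass 70% of its speed; a pose out of reach is approached as far as the arm can. A call with a gripper value outside its range is refused whole. The fingers move at their own pace and stop on an object; FORCE is the grip in N (left out, the last holds). Time passes only in rows, so rows that do not move let the fingers close. It gives the time, the measured TCP pose, the force, the opening and the grip force at its end, in the units of the state.
- robot.get_obs(): the state, without advancing time (a new reading comes with each control period).
- robot.camera(name): name is "scene" or "top" or "wrist"; returns the picture (384x512x3 uint8, blue, green, red); there is no depth.
- robot.camera_model(name): a dict with "fx", "fy", "cx", "cy" (pixels), "R" (3x3) and "t" (3): a world point X has camera coordinates R X + t; the wrist camera has in their place "tool_from_camera" (4x4, takes a point from camera to tool coordinates, whose origin is the TCP and whose axes are the flange's). Camera axes: x right, y down, z forward; pixel columns grow to the right and rows downward; lengths in m; the calibration is good to about 2 mm. A picture is of the moment at which its call begins: read the wrist's pose just before it. camera_model takes no time and is no camera call.
- robot.hand_in(): hands the job in; it is judged then, once.
Trained networks look in the newest picture that a camera, given by its name, has taken for a name from the list of things; names that differ only in an ending like _2 or _b are one class to them, and where a whole thing is asked for, a point or a joint stands for the part that bears it (a point fixed in the world has none). Each returns a list of dicts, best first, with "conf" (0 to 1); they miss things now and then, are a little off and sometimes report something else, mostly with a low value. They report only what shows in the picture. A call takes as long as a camera call.
- robot.look_for(camera, label): "extent" ([centre column, centre row, width, height] in pixels, round what is visible of it).
- robot.outline_of(camera, label): "region" (384x512 bool, what is visible of it) and "extent" ([centre column, centre row, width, height] in pixels, round what is visible of it).
The state is a dict: "time": time; "q": joint angles; "joint_velocities": joint speeds; "joint_torque": joint torques, N m; "position": TCP position; "tool_rot": TCP orientation; "ft_force": force on the tool from outside, world axes, zero at the start; "moment": the same for the moment, N m; "grip_width": finger opening in m; "grip_force": force on a finger pad.
Only numpy, scipy, OpenCV 4.12 (cv2) and the standard library are available. Lean on these libraries where they do the work, as an engineer would, in place of code of your own. Each camera call takes 0.05 s, during which the arm holds its last target. There are 200 camera calls.

## Task

Take the lap unit's spindle between the fingers and turn it until its blue flat faces the red index rib. Then fetch the collar, pass it down over the spindle with its thumb screw towards the flat, and finish while still holding it there for me to tighten the screw: collar level, screw at the middle of the flat's height, pulled lightly so that the screw's tip bears on the flat, and the flat still facing the rib. Leave the other things on the bench undisturbed.

Things in the scene. Friction and masses are not known exactly. Their poses are not given: they have to be found in the camera images.
- lap_unit: grey drive unit of a jeweller's lap, fixed: casting 130 x 120 x 24 mm, round housing 108 mm across up to 62 mm height, dark boss 44 mm across up to 85 mm, upright steel spindle on the axis. Origin on the bench on the spindle's axis, z up. A raised red index rib, 8 mm wide, runs out along the unit's +x over the housing (top at 69 mm) and down its side, to 65 mm from the axis
- spindle_shaft (a joint): turn of the spindle about its upright axis, rad, counter-clockwise from above is positive; 0 when the flat faces the red index rib squarely. It starts 0.7 to 2.5 rad from there on the positive side, turns between -3.1 and 3.1, and has light bearing drag (0.04 N m)
- spindle_top (a point): centre of the spindle's top end, on its axis, 170 mm above the bench; x points out of the flat. The spindle is 20 mm thick with one flat, lacquered blue, 6 mm from the axis and 16 mm wide, from 120 mm height to the top (round below): fingers closed square on the flat and the back measure 16 mm, 20 mm elsewhere. Chamfered top 2.5 mm; a blue stripe on its end marks the flat side
- flat_middle (a point): middle of the spindle's flat, on its surface: 145 mm above the bench and 6 mm from the axis; x points out of the flat
- collar_centre (a point): centre of the bore, half-way up, of a loose aluminium collar: 140 g, 50 mm across, 24 mm tall, upright through-bore 25 mm. z is the bore's axis, x points out along the screw. Two side faces, 26 mm long, lie 52 mm apart across y (grip there). A brass thumb screw half-way up along +x reaches out to 42 mm (head 12 mm thick)
- screw_tip (a point): end face of the 7 mm screw inside the bore, 8.5 mm from the bore's axis along the collar's x, half-way up. It stands into the bore, so the collar passes down over the spindle only with the screw over the flat (about 2.5 mm play all round)
- block: fixed hardwood block 60 x 42 x 32 mm on which the collar starts lying flat, its 42 mm width roughly along the collar's y (within 0.2 rad); origin at the centre of its underside
- hammer: bystander: small hammer, 240 mm long, lying on the bench
- brush: bystander: hand brush, 180 mm long, lying on the bench
- screwdriver: bystander: screwdriver, 170 mm long, lying on the bench
- ring_clamp: bystander: wooden ring clamp with a brass band, 110 x 30 x 24 mm, between the unit and the block
- mandrel: bystander: upright tapered steel sizing mandrel on a round dark wooden foot, 64 mm across, 120 mm tall
- jar: bystander: amber jar with black lid, 44 mm across, 50 mm tall
- flask: bystander: white plastic bottle with blue cap, 48 mm across, 100 mm tall
- tin: bystander: open steel tin, 70 mm across, 45 mm tall

How it is judged:
By the outcome, as a careful person would: the job done as asked, in the order asked, and still so for the second after the job is handed in, while the arm keeps its last pose, push and grip.
It also fails if it takes over 72 s, if anything falls off the work surface, if the arm or the gripper's body presses on something with over 40 N, if the wrist force passes 120 N, or if a joint passes its speed limit or range.

## Working session

There is one attempt and no reset: what is moved stays moved. The work goes in short steps, Python scripts to look and compute and a shell command to move; the robot and the scene stay as the last step left them, time stands still between calls to the robot, and variables do not carry over. Pictures are saved under pics/ and viewed, at most 11 in all, crops included, and the job is handed in when it is done.

```bash
mkdir -p pics; python3 - <<'E'
from rig import robot
import cv2,numpy as np
print(robot.tcp_to_tips, robot.get_obs())
a=robot.camera("scene");b=robot.camera("top")
cv2.imwrite("pics/scene.png",a);cv2.imwrite("pics/top.png",b)
for n in("scene","top","wrist"):print(n,robot.camera_model(n))
E
```

```text
0.022 {'time': 0.0, 'q': array([-1.35851621e+00,  5.28505631e-01,  1.43391085e+00, -4.12681380e-05,
        1.18142783e+00, -1.78468160e-01]), 'joint_velocities': array([-0.00137445, -0.00011378, -0.00018301, -0.00064255, -0.00153002,
       -0.00015493]), 'joint_torque': array([-1.33608879e-03, -4.40036559e+01, -1.76592118e+01,  6.32473198e-02,
        5.81236265e-02, -1.57871523e-04]), 'position': array([ 0.23793516, -0.57717703,  0.24354465]), 'tool_rot': array([ 9.80972959e-01,  1.94141150e-01, -3.81103703e-05, -1.12534595e-03]), 'ft_force': array([-0.26505969,  0.01833008,  0.22204911]), 'moment': array([ 0.02929241, -0.00336031, -0.01961956]), 'grip_force': 0.0, 'grip_width': 0.08714280660539213}
scene {'fx': 425.74904773067203, 'fy': 425.74904773067203, 'cx': 254.846471565603, 'cy': 194.49162413057215, 'R': array([[-0.798159  ,  0.60241012,  0.00665281],
       [ 0.45022965,  0.6037933 , -0.65781982],
       [-0.40029424, -0.52204951, -0.75314595]]), 't': array([ 0.42066408, -0.14585435,  1.70767216])}
top {'fx': 353.76516199995723, 'fy': 353.76516199995723, 'cx': 255.53662766413274, 'cy': 196.41872482216203, 'R': array([[-0.02528019, -0.99936365, -0.02516349],
       [-0.99190461,  0.02820904, -0.12381234],
       [ 0.12444339,  0.02182978, -0.99198654]]), 't': array([0.03661337, 0.56266582, 0.98352291])}
wrist {'fx': 265.23987848143156, 'fy': 265.23987848143156, 'cx': 255.3358614168496, 'cy': 190.53588708699723, 'tool_from_camera': array([[-4.02051963e-04, -9.52260136e-01, -3.05287522e-01,
         8.28473202e-02],
       [ 9.99999311e-01, -4.62086560e-05, -1.17282561e-03,
         1.49096410e-03],
       [ 1.10272815e-03, -3.05287784e-01,  9.52259499e-01,
        -1.39655443e-01],
       [ 0.00000000e+00,  0.00000000e+00,  0.00000000e+00,
         1.00000000e+00]])}
```

View pics/scene.png

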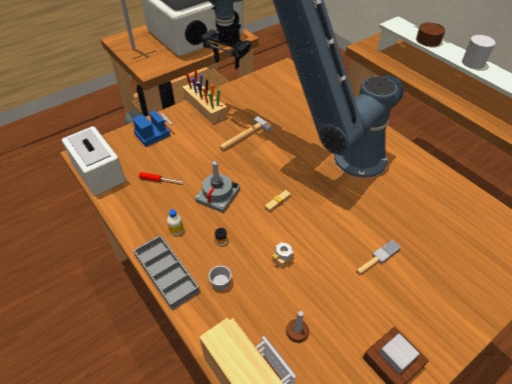

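View pics/top.png

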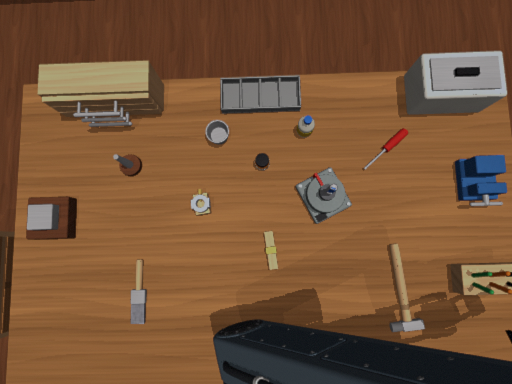

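The scene shows the lap unit with its rib at about (210,195) and the collar on its block at (284,252). In the top view the spindle end is at about (333,188) with the rib near (318,180). The collar is at (201,204) with its screw up-image at (200,193).

```bash
cat > h.py <<'E'
import numpy as np,cv2
from scipy.spatial.transform import Rotation as Ro
from rig import robot
def cam(n,obs=None):
    m=robot.camera_model(n);K=np.array([[m['fx'],0,m['cx']],[0,m['fy'],m['cy']],[0,0,1]])
    if n=='wrist':
        T=np.eye(4);T[:3,:3]=Ro.from_quat(obs['tool_rot']).as_matrix();T[:3,3]=obs['position']
        W=np.linalg.inv(T@m['tool_from_camera']);return K,W[:3,:3],W[:3,3]
    return K,np.array(m['R']),np.array(m['t'])
def atz(c,uv,z):
    K,R,t=c;d=R.T@np.linalg.inv(K)@np.array([uv[0],uv[1],1.]);o=-R.T@t
    return o+d*(z-o[2])/d[2]
def px(c,X):
    K,R,t=c;p=K@(R@np.asarray(X)+t);return p[:2]/p[2]
def row(o):
    "tool yaw: world angle (deg) of tool x and y axes"
    M=Ro.from_quat(o['tool_rot']).as_matrix();return np.degrees([np.arctan2(M[1,0],M[0,0]),np.arctan2(M[1,1],M[0,1])]),M
E
python3 - <<'E'
from h import *
im=robot.camera("top")
c=cam("top")
for l in("spindle_top","collar_centre","lap_unit","block","ring_clamp","screw_tip"):
    for r in robot.look_for("top",l)[:2]:print(l,np.round(r['extent'],1),round(r['conf'],2))
print('lap base',atz(c,(325,195),.03),'top',atz(c,(333,188),.17),'collar',atz(c,(201,204),.056),'clamp',atz(c,(271,250),.02))
s=cam("scene");print('sp scene',atz(s,(215,164),.17),atz(s,(284,247),.056))
print(row(robot.get_obs())[0])
A=cv2.resize(im[160:230,290:360],(400,400),interpolation=2);B=cv2.resize(im[170:240,165:235],(400,400),interpolation=2)
cv2.imwrite("pics/c1.png",np.hstack([A,B]))
E
```

```text
collar_centre [202.4 201.2  25.5  25.3] 0.69
lap_unit [321.6 196.8  54.   56. ] 0.63
block [203.1 206.7  14.   20.3] 0.44
ring_clamp [273.  250.9  12.3  43.2] 0.89
screw_tip [201.6 203.2  22.9  20.7] 0.54
lap base [ 0.56255371 -0.17873232  0.03      ] top [ 0.56220133 -0.1749058   0.17      ] collar [0.54366973 0.17564954 0.056     ] clamp [ 0.40936552 -0.01858298  0.02      ]
sp scene [ 0.56981191 -0.16888715  0.17      ] [0.54303535 0.17480518 0.056     ]
[ 22.38821938 -67.61178007]
```

View pics/c1.png

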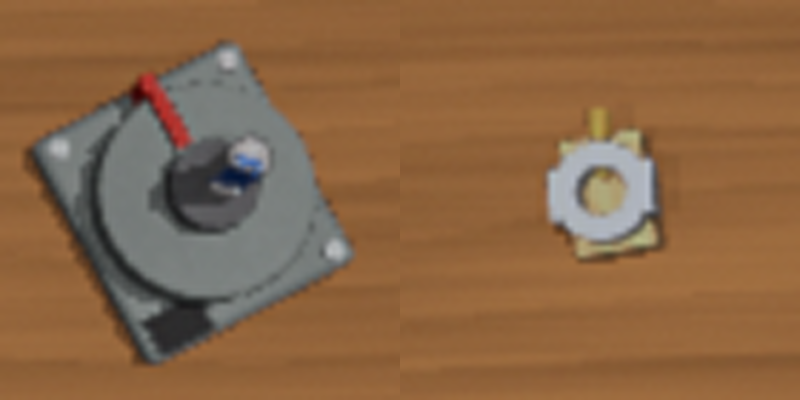

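The left crop shows the rib running up-left, at a world yaw of about 28°, with the flat facing roughly down-image. The right crop shows the screw pointing up-image, roughly world +x. I'll move above the spindle and look with the wrist camera.

```bash
python3 -m jog '[0.06,0.0378,-0.0208,-0.0047,0,0.06,0.0378,-0.0208,-0.0047,0,0.06,0.0378,-0.0208,-0.0047,0,0.06,0.0378,-0.0208,-0.0047,0,0.06,0.0378,-0.0208,-0.0047,0,0.06,0.0378,-0.0208,-0.0047,0,0.06,0.0378,-0.0208,-0.0047,0,0.06,0.0378,-0.0208,-0.0047,0,0.06,0.0378,-0.0208,-0.0047,0,0.06,0.0378,-0.0208,-0.0047,0,0.06,0.0378,-0.0208,-0.0047,0,0.06,0.0378,-0.0208,-0.0047,0,0.06,0,0,0,0,0.06,0,0,0,0]'
python3 - <<'E'
from h import *
o=robot.get_obs();im=robot.camera("wrist");cv2.imwrite("pics/w1.png",cv2.resize(im,(800,600),interpolation=2))
np.save("w1.npy",im);np.save("w1o.npy",np.r_[o['position'],o['tool_rot']])
for l in("spindle_top","lap_unit"):
    for r in robot.look_for("wrist",l)[:2]:print(l,np.round(r['extent'],1),round(r['conf'],2))
print(o['position'],row(o)[0],o['q'],px(cam('wrist',o),(.562,-.173,.17)))
E
```

```text
time: 2.2
position: [0.5621, -0.1743, 0.3008]
tool_rot: [0.981, 0.194, -0.0, 0.0]
ft_force: [-0.4, 0.1, 0.4]
grip_width: 0.0599
grip_force: 0.0
spindle_top [255.4 175.1  19.5  30.4] 0.88
lap_unit [256.4 158.9  79.7  85.8] 0.88
lap_unit [170.6  41.5  45.3  40.3] 0.68
[ 0.56207739 -0.1743375   0.30080577] [ 22.42488014 -67.57511747] [-4.90194662e-01  4.18885251e-01  1.45878870e+00 -6.77209020e-04
  1.26438289e+00  6.89418075e-01] [253.05193971 186.60490712]
```

View pics/w1.png

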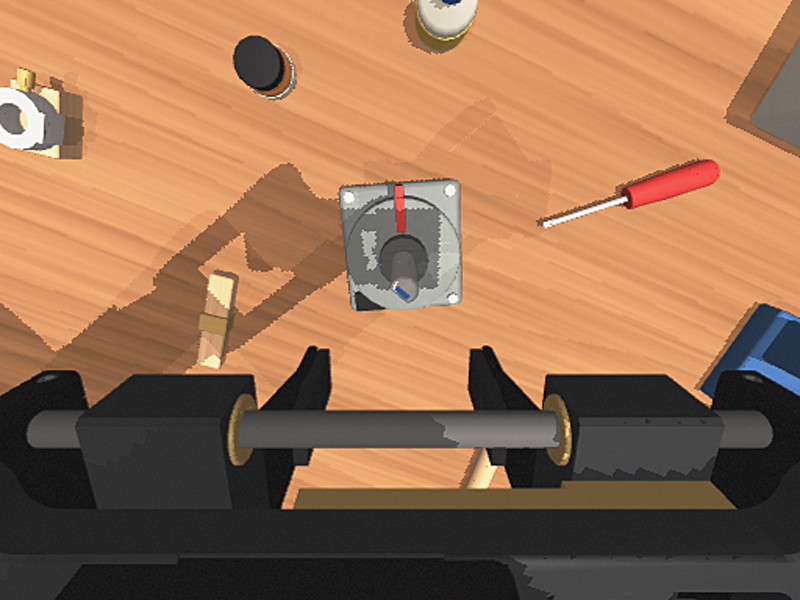

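The wrist view shows the unit at (400,245), its rib pointing image-up at (400,205), and the spindle top at (403,290). The stripe lies on the lower-left side of the top, so the flat faces lower-left, away from the camera. I'll measure it numerically.

```bash
python3 - <<'E'
from h import *
im=np.load("w1.npy").astype(int);p=np.load("w1o.npy");o=dict(position=p[:3],tool_rot=p[3:]);c=cam('wrist',o)
b,g,r=im[...,0],im[...,1],im[...,2]
sub=np.zeros(b.shape,bool);sub[105:200,215:300]=1
red=sub&(r>120)&(g<70)&(b<70);v,u=np.nonzero(red);print(len(u),u.min(),u.max(),v.min(),v.max())
# per-row centre of rib, top part
k=v>v.min()+5
P=np.array([atz(c,q,.069)[:2] for q in zip(u[k],v[k])]);
pc=P.mean(0);d=np.linalg.svd(P-pc)[2][0];d*=np.sign(d[0]);print('rib yaw',np.degrees(np.arctan2(d[1],d[0])),pc,P[:3])
# casting: top z 24, bolt whites? use line fits of region
bl=sub&(b>90)&(b>r+40);v,u=np.nonzero(bl);P2=np.array([atz(c,q,.17)[:2] for q in zip(u,v)]);m=P2.mean(0);s=np.linalg.svd(P2-m)
print('stripe',len(u),m,s[1],np.degrees(np.arctan2(s[2][0,1],s[2][0,0])))
R=robot.outline_of("wrist","spindle_top");print([(x['extent'],x['conf'],x['region'].sum()) for x in R])
np.set_printoptions(linewidth=200)
cr=im[165:200,240:275].astype(np.uint8);cv2.imwrite("pics/c2.png",cv2.resize(cr,(560,560),interpolation=0))
E
```

```text
87 252 259 120 148
rib yaw 25.9991370452146 [ 0.5964697  -0.16225373] [[ 0.61359791 -0.15227794]
 [ 0.61463781 -0.15480016]
 [ 0.61515776 -0.15606125]]
stripe 35 [ 0.56297869 -0.17679199] [0.02029937 0.0070594 ] -104.4199811717016
[([257.0, 175.0, 20.0, 34.2], 0.67, np.int64(459)), ([20.8, 69.8, 41.5, 56.5], 0.28, np.int64(1479))]
```

View pics/c2.png

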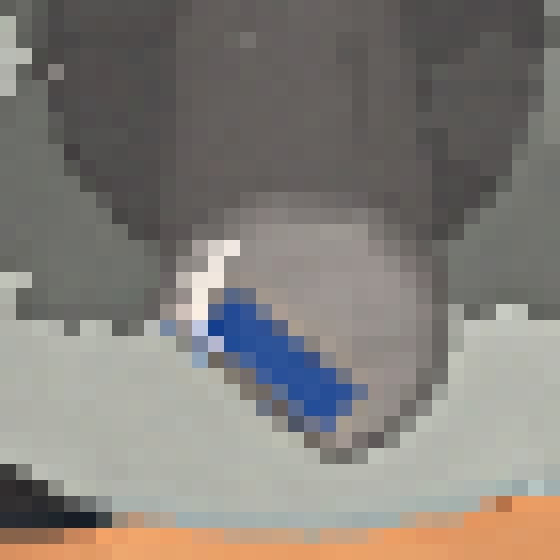

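The stripe lies lower-left of the spindle's top centre, about (305,325) in the crop, so the flat faces a yaw of about 165°. I'll cross-check the rib yaw with the casting bolts and compute the axis.

```bash
python3 - <<'E'
from h import *
im=np.load("w1.npy").astype(int);p=np.load("w1o.npy");o=dict(position=p[:3],tool_rot=p[3:]);c=cam('wrist',o)
lo=im.min(2)
B=[]
for (x,y) in((348,198),(450,190),(453,298)):
    u0,v0=x*.64,y*.64;u0=int(u0);v0=int(v0);w=lo[v0-5:v0+6,u0-5:u0+6];m=w>215
    v,u=np.nonzero(m);uv=(u.mean()+u0-5,v.mean()+v0-5);B.append(atz(c,uv,.026)[:2]);print(m.sum(),uv,B[-1])
yaw=lambda d:np.degrees(np.arctan2(d[1],d[0]))
print('right->left (unit y)',yaw(B[0]-B[1])-90,np.linalg.norm(B[0]-B[1]),'x dir',yaw(B[1]-B[2]),np.linalg.norm(B[1]-B[2]),'centre',(B[0]+B[2])/2)
print('axis est',atz(c,(258.7,184.8),.17))
# rib line: fit centre per row
b,g,r=im[...,0],im[...,1],im[...,2];pts=[]
for v in range(122,149):
    u=np.nonzero((r[v,245:265]>110)&(g[v,245:265]<80))[0]+245
    if len(u)>1:pts.append(atz(c,(u.mean(),v),.069)[:2])
pts=np.array(pts);f=np.polyfit(pts[:,0],pts[:,1],1);print('rib yaw',np.degrees(np.arctan(f[0])),'y at axis',np.polyval(f,.562),len(pts))
E
```

```text
35 (np.float64(222.9142857142857), np.float64(125.82857142857142)) [ 0.59282043 -0.10939415]
38 (np.float64(287.6578947368421), np.float64(121.42105263157895)) [ 0.6362911  -0.19777749]
26 (np.float64(289.65384615384613), np.float64(190.69230769230768)) [ 0.53723624 -0.24659548]
right->left (unit y) 26.189912327998854 0.09849524502694988 x dir 26.23582243015676 0.11043125329574291 centre [ 0.56502833 -0.17799482]
axis est [ 0.56614794 -0.17779257  0.17      ]
rib yaw 26.719702361932598 y at axis -0.17961422846205122 17
```

The rib yaw is 26.2°, the axis is at (0.5655, -0.178), and the flat faces about 165.6°, so it needs about 139° clockwise. Next I roll the jaws square to the flat, descend, and grip.

```bash
python3 -m jog '[0.06,0.0017,0.0047,0,-0.76,0.06,0,0,0,-0.76,0.06,0,0,0,-0.76,0.06,0,0,0,-0.76,0.06,0,0,0,-0.76,0.06,0,0,0,-0.76,0.06,0,0,0,-0.76,0.06,0,0,0.03,0,0.06,0,0,0.03,0,0.06,0,0,0.03,0,0.06,0,0,0.03,0,0.06,0,0,0.03,0,0.06,0,0,0,0,0.06,0,0,0,0]'
python3 -m jog '[0,0,0,0,0,0,0,0,0,0,0,0,0,0,0,0,0,0,0,0,0,0,0,0,0,0,0,0,0,0]' 12
python3 -c "
from h import *
o=robot.get_obs();print(row(o)[0],o['grip_width'],o['position'],o['ft_force'],o['moment'])"
```

```text
time: 4.15
position: [0.5662, -0.1788, 0.1519]
tool_rot: [0.79, 0.613, 0.0, 0.001]
ft_force: [-0.3, 0.3, 0.2]
grip_width: 0.0598
grip_force: 0.0
time: 4.9
position: [0.5674, -0.1784, 0.1511]
tool_rot: [0.79, 0.613, 0.001, 0.001]
ft_force: [4.3, -0.2, -2.4]
grip_width: 0.0164
grip_force: 12.0
[ 75.56666225 -14.43333008] 0.016409166028203814 [ 0.56737534 -0.17837252  0.15112226] [ 4.32519475 -0.24801811 -2.41858783] [-0.05586017 -0.73930491 -0.04069378]
```

The opening of 16.4 mm means the jaws are square on flat and back. I'll firm the grip, centre, and turn 139.4° clockwise while orbiting the 2 mm offset.

```bash
python3 -m jog '[0,0,0.0012,0,0,0,0,0,0,0]' 25
python3 -m jog '[0,-0.00035,0,0,0.5,0,-0.00035,0,0,0.98,0,-0.00035,0,0,0.98,0,-0.00035,0,0,0.98,0,-0.00035,0,0,0.98,0,-0.00035,0,0,0.98,0,-0.00035,0,0,0.98,0,-0.00035,0,0,0.98,0,-0.00035,0,0,0.98,0,-0.00035,0,0,0.98,0,-0.00035,0,0,0.98,0,-0.00035,0,0,0.98,0,-0.00035,0,0,0.98,0,-0.00035,0,0,0.98,0,-0.0002,0,0,0.7,0,0,0,0,0,0,0,0,0,0]'
python3 -c "
from h import *
o=robot.get_obs();print(row(o)[0],o['grip_width'],o['position'],o['ft_force'],o['moment'],o['q'])"
```

```text
time: 5.15
position: [0.5674, -0.1784, 0.1511]
tool_rot: [0.79, 0.613, 0.0, 0.0]
ft_force: [3.5, 0.6, -0.6]
grip_width: 0.0155
grip_force: 25.0
time: 7.28
position: [0.5636, -0.1755, 0.1511]
tool_rot: [0.849, -0.529, -0.001, -0.003]
ft_force: [6.6, 9.2, 1.9]
grip_width: 0.0158
grip_force: 25.0
[ -63.87485091 -153.87589861] 0.015819838695706377 [ 0.56364127 -0.17551101  0.15106116] [6.56212192 9.18337915 1.91865861] [ 1.62768859 -0.89722442 -0.02675913] [-0.49390334  0.60154073  1.60531132  0.00730269  0.93685538  2.18739679]
```

The flat now faces 26.1° and the width is 15.8 mm. I'll ease the side load, release, rise, and turn the jaws to the rib yaw for a verifying look.

```bash
python3 -m jog '[0,-0.0005,-0.001,0,0,0,0,0,0,0,0.05,0,0,0,0,0.05,0,0,0,0,0.05,0,0,0,0,0.05,0,0,-0.02,0,0.06,0,0,-0.03,0,0.07,0,0,-0.03,0,0.07,0,0,-0.03,-1,0.07,0,0,0,-1,0.07,0,0,0,-1,0.07,0,0,0,-1,0.07,0,0,0,-1,0.07,0,0,0,-1,0.07,0,0,0,-1,0.07,0,0,0,-1,0.07,0,0,0,-1,0.07,0,0,0,0,0.07,0,0,0,0]'
python3 - <<'E'
from h import *
o=robot.get_obs();im=robot.camera("wrist");np.save("w2.npy",im);np.save("w2o.npy",np.r_[o['position'],o['tool_rot']])
c=cam('wrist',o);print(o['position'],row(o)[0],o['ft_force'])
u,v=px(c,(.5655,-.178,.15));print(u,v);u=int(u);v=int(v)
cv2.imwrite("pics/w2.png",cv2.resize(im[max(v-75,0):v+25,u-60:u+60],(720,600),interpolation=0))
b,g,r=[im[...,i].astype(int) for i in range(3)]
s=np.zeros(b.shape,bool);s[v-75:v+25,u-60:u+60]=1
vv,uu=np.nonzero(s&(b>90)&(b>r+40));print(len(uu),uu.min(),uu.max(),vv.min(),vv.max())
vv,uu=np.nonzero(s&(r>110)&(g<80));P=np.array([atz(c,q,.069)[:2] for q in zip(uu,vv)]);f=np.polyfit(P[:,0],P[:,1],1);print('rib',np.degrees(np.arctan(f[0])),np.polyval(f,.5655))
E
```

```text
time: 9.65
position: [0.5636, -0.1785, 0.2609]
tool_rot: [0.974, 0.225, -0.0, -0.0]
ft_force: [-0.2, 0.4, 0.7]
grip_width: 0.0701
grip_force: 0.0
[ 0.56360628 -0.17846098  0.2608641 ] [ 26.03336213 -63.96664281] [-0.16927093  0.44027238  0.71080056]
254.698373484474 191.0315456027221
228 247 262 178 197
rib 11.035030731720108 -0.16801491424641268
```

View pics/w2.png

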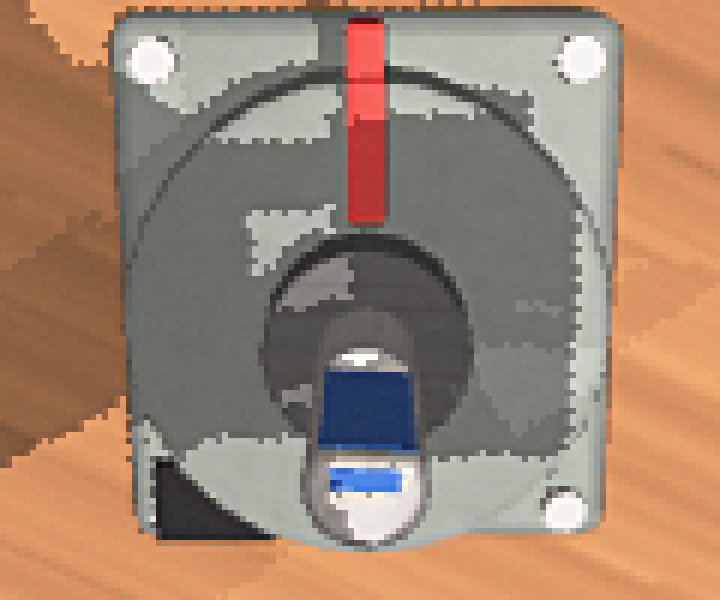

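The flat faces the rib squarely: the blue flat is centred at (368,410) under the rib at (365,120), and the stripe at (366,480) lies perpendicular to the rib. Next, over to the collar.

```bash
python3 -m jog '[0.08,0.0172,-0.0409,0,0,0.08,0.0172,-0.0409,0,0,0.08,0.0172,-0.0409,0,0,0.08,0.0172,-0.0409,0,0,0.08,0.0172,-0.0409,0,0,0.08,0.0172,-0.0409,0,0,0.08,0.0172,-0.0409,0,0,0.08,0.0172,-0.0409,0,0,0.08,0,0,0.02,0.73,0.08,0,0,0.02,0.73,0.08,0,0,0.02,0.73,0.08,0,0,0,0,0.08,0,0,0,0]'
python3 - <<'E'
from h import *
o=robot.get_obs();im=robot.camera("wrist");np.save("w3.npy",im);np.save("w3o.npy",np.r_[o['position'],o['tool_rot']])
c=cam('wrist',o);print(o['position'],row(o)[0])
for l in("collar_centre","block"):
    for r in robot.look_for("wrist",l)[:1]:print(l,r)
u,v=px(c,(.5435,.1755,.05));print(u,v);u=int(u);v=int(v)
cv2.imwrite("pics/w3.png",cv2.resize(im[max(v-60,0):v+40,u-60:u+60],(720,600),interpolation=0))
E
```

```text
time: 11.32
position: [0.5434, 0.176, 0.2016]
tool_rot: [0.999, 0.038, 0.001, -0.0]
ft_force: [-0.4, 0.1, 0.8]
grip_width: 0.0796
grip_force: 0.0
[0.54341541 0.17602435 0.20159042] [  4.35350561 -85.64649102]
collar_centre {'extent': [255.0, 170.9, 50.7, 60.7], 'conf': 0.88}
block {'extent': [251.9, 163.2, 37.6, 38.2], 'conf': 0.65}
254.4237207990979 182.22081021330945
```

View pics/w3.png

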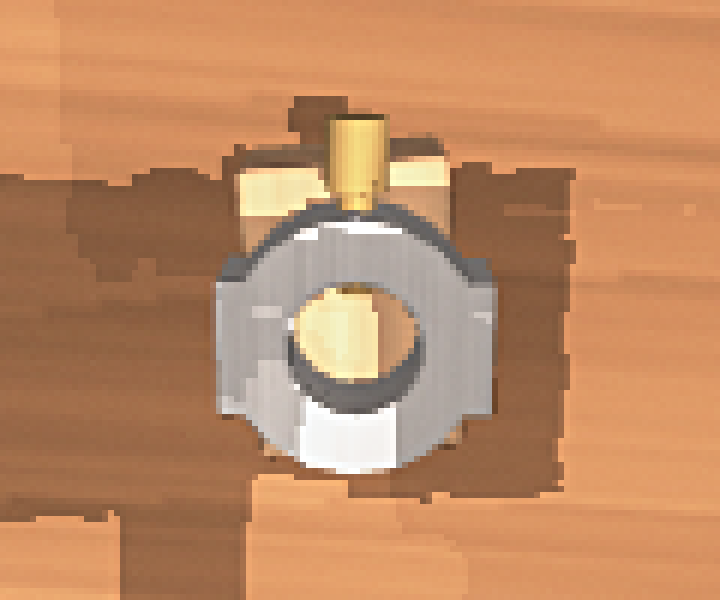

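The collar sits with its bore at (355,348) and its screw straight up-image at (358,160). Its side faces at x≈217 and 495 are vertical, so it is aligned with the tool.

```bash
python3 - <<'E'
from h import *
p=np.load("w3o.npy");o=dict(position=p[:3],tool_rot=p[3:]);c=cam('wrist',o)
P=lambda x,y,z:atz(c,(x/6+194-.5,y/6+122-.5),z)
for q in((355,348),(216,345),(495,345),(355,205+14),(352,472)):print(q,P(*q,.056))
C=P(355,348,.056);M=row(robot.get_obs())[1];print('tool shift',M.T@(np.array([C[0],C[1],.047])-robot.get_obs()['position']))
a,b=P(497,280,.056),P(493,412,.056);d=a-b;e=P(216,280,.056)-P(217,412,.056);print([np.degrees(np.arctan2(k[1],k[0])) for k in(d,e)])
s=P(358,118,.05)-P(355,348,.056);print(np.degrees(np.arctan2(s[1],s[0])))
E
```

```text
(355, 348) [0.54820603 0.17778862 0.056     ]
(216, 345) [0.54682521 0.20356541 0.056     ]
(495, 345) [0.55075166 0.15191539 0.056     ]
(355, 219) [0.5723523  0.17954267 0.056     ]
(352, 472) [0.52375857 0.17658555 0.056     ]
tool shift [ 0.00446117 -0.00137109  0.15497821]
[np.float64(4.013545008637205), np.float64(3.0553560317093975)]
3.493179591651636
```

```bash
python3 -m jog '[0.08,0.0045,-0.0014,0.03,0.08,0.08,0,0,0.03,0,0.08,0,0,0.03,0,0.08,0,0,0.03,0,0.08,0,0,0.02,0,0.08,0,0,0.0146,0,0.08,0,0,0,0,0.08,0,0,0,0]'
python3 -m jog '[0.02,0,0,0,0,0.02,0,0,0,0,0.02,0,0,0,0,0.02,0,0,0,0,0.02,0,0,0,0,0.02,0,0,0,0]' 30
python3 -c "
from h import *
o=robot.get_obs();print(row(o)[0],o['grip_width'],o['position'],o['ft_force'],o['moment'])"
```

```text
time: 12.48
position: [0.548, 0.1779, 0.0471]
tool_rot: [1.0, 0.031, 0.001, -0.0]
ft_force: [0.0, -1.1, 0.5]
grip_width: 0.0802
grip_force: 0.0
time: 13.22
position: [0.5474, 0.1779, 0.0466]
tool_rot: [1.0, 0.03, 0.0, -0.0]
ft_force: [-0.8, 0.4, 3.3]
grip_width: 0.0515
grip_force: 30.0
[  3.48269861 -86.51729561] 0.0515262414665018 [0.54743124 0.17789593 0.04661496] [-0.80096465  0.36660796  3.25316515] [0.23124205 0.04750578 0.00853921]
```

```bash
python3 -m jog '[0.02,0,0,-0.02,0,0.02,0,0,-0.04,0,0.02,0,0,-0.04,-0.567,0.02,0,0,-0.04,-0.567,0.02,0,0,-0.03,-0.567,0.02,0,0,-0.01,-0.567,0.02,-0.008,0.018,0,0,0.02,-0.0156,0.0364,0,0,0.02,-0.0156,0.0364,0,0,0.02,-0.0156,0.0364,0,0,0.02,-0.0156,0.0364,0,0,0.02,-0.0156,0.0364,0,0,0.02,-0.0156,0.0364,0,0,0.02,-0.0156,0.0364,0,0,0.02,-0.0156,0.0364,0,0,0.02,-0.0076,0.0183,0,0,0.02,0,0,0,0,0.02,0,0,0,0]'
python3 - <<'E'
from h import *
o=robot.get_obs();im=robot.camera("wrist");np.save("w4.npy",im)
c=cam('wrist',o);print(o['position'],row(o)[0],o['grip_width'],o['ft_force'],o['moment'])
tcp=o['position'];u,v=px(c,(tcp[0],tcp[1],tcp[2]+.009));print(u,v,px(c,(.5658,-.1778,.17)));u=int(u);v=int(v)
cv2.imwrite("pics/w4.png",cv2.resize(im[v-70:v+30,u-60:u+60],(720,600),interpolation=0));print(u-60,v-70)
E
```

```text
time: 15.48
position: [0.565, -0.1768, 0.2258]
tool_rot: [0.974, 0.227, -0.001, -0.001]
ft_force: [-0.2, 0.9, -2.0]
grip_width: 0.0515
grip_force: 30.0
[ 0.56499979 -0.1767538   0.22581621] [ 26.18406258 -63.81603391] 0.05148106239855795 [-0.17763236  0.90091142 -2.02059672] [-0.00893629  0.02765164 -0.01912209]
253.16954216077576 259.52524264909545 [255.68868975 214.20680639]
193 189
```

View pics/w4.png

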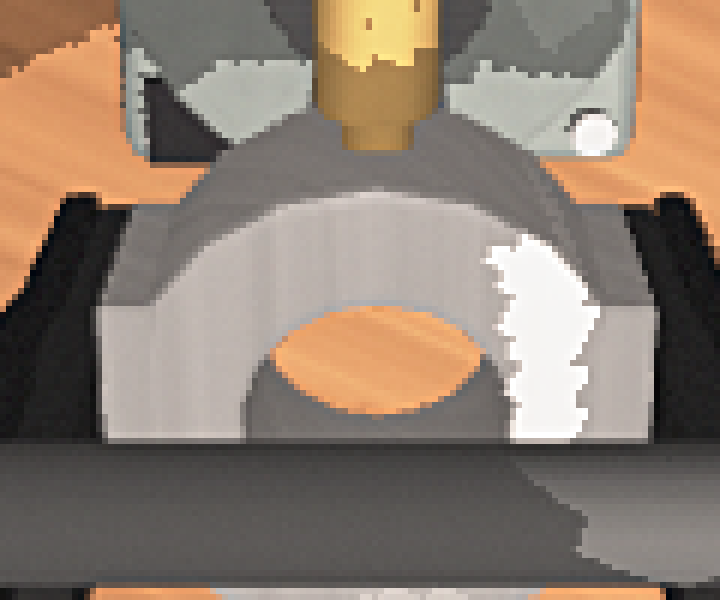

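The collar is held with its screw on the rib side. The bore centre is at (379,~360), about 3 px right of where the calibration predicts. That implies a ~1.4 mm lateral camera error, and correcting for it brings the vision axis into line with the grip contacts: (0.5660, -0.1760). I'll check the bore's offset along tool x.

```bash
python3 - <<'E'
from h import *
o=robot.get_obs();c=cam('wrist',o);M=row(o)[1]
def tp(x,y,zt): # tool coords of pixel at tool z
    K,R,t=c;d=R.T@np.linalg.inv(K)@np.array([193+x/6-.5,189+y/6-.5,1]);og=-R.T@t
    og=M.T@(og-o['position']);d=M.T@d;return og+d*(zt-og[2])/d[2]
print('top z tool=-9, bottom=15')
for n,x,y,z,r in(('outer front top',379,192,-9,25),('bore front top',379,305,-9,12.5),('bore back bottom',379,413,15,-12.5),('face front top',100,305,-9,13),('face front top',657,305,-9,13),('screw head root',379,122,3,30)):
    p=tp(x,y,z/1000)*1000;print(n,p.round(1),'off',round(p[0]-r,1))
# casting bolts etc seen in w2 : spindle top back rim
p=np.load("w2o.npy");o2=dict(position=p[:3],tool_rot=p[3:]);c2=cam('wrist',o2);M2=row(o2)[1]
for n,x,y,z,off in(('back rim',368,545,.1675,10),('flat top edge',368,450,.17,-6),('flat bottom',368,368,.12,-6)):
    w=atz(c2,(194+x/6-.5,116+y/6-.5),z);q=M2[:2,:2].T@w[:2];print(n,'axis in tool-yaw coords x',q[0]+off/1000,'y',q[1],' axis(.566,-.176):',M2[:2,:2].T@np.array([.566,-.176]))
E
```

```text
top z tool=-9, bottom=15
outer front top [24.   1.4 -9. ] off -1.0
bore front top [12.7  1.4 -9. ] off 0.2
bore back bottom [-13.5   1.4  15. ] off -1.0
face front top [ 12.7 -24.2  -9. ] off -0.3
face front top [12.7 26.9 -9. ] off -0.3
screw head root [25.9  1.4  3. ] off -4.1
back rim axis in tool-yaw coords x 0.4305259409559074 y 0.4083102006916392  axis(.566,-.176): [0.43132742 0.40655699]
flat top edge axis in tool-yaw coords x 0.4309665301722062 y 0.4083341700480497  axis(.566,-.176): [0.43132742 0.40655699]
flat bottom axis in tool-yaw coords x 0.4306081051760976 y 0.4081767219230613  axis(.566,-.176): [0.43132742 0.40655699]
```

The spindle's image position agrees with (0.5660, -0.1760), and the bore is about 0.4 mm behind the TCP. I'll correct by x +1.6 and y -0.3 mm, then descend carefully.

```bash
python3 -m jog '[0.02,0.0016,-0.0003,0.012,0,0.02,0,0,0.012,0,0.02,0,0,0.012,0,0.02,0,0,0,0,0.02,0,0,0.003,0,0.02,0,0,0.003,0,0.02,0,0,0.002,0,0.02,0,0,0,0]'
python3 -c "
from h import *
o=robot.get_obs();print(row(o)[0],o['grip_width'],o['position'],o['ft_force'],o['moment'])"
```

```text
time: 16.52
position: [0.5669, -0.1771, 0.1823]
tool_rot: [0.974, 0.226, -0.0, -0.0]
ft_force: [-0.3, -0.1, -1.4]
grip_width: 0.0516
grip_force: 30.0
[ 26.16603299 -63.8339674 ] 0.05163708201010621 [ 0.56694239 -0.17712804  0.18231753] [-0.29351838 -0.12676525 -1.35908971] [-0.07789503  0.06913608 -0.04199836]
```

```bash
python3 -m jog '[0.02,0,-0.0014,0,0,0.02,0,0,0.002,0,0.02,0,0,0.003,0,0.02,0,0,0.003,0,0.02,0,0,0,0]'
python3 -c "
from h import *
o=robot.get_obs();print(row(o)[0],o['grip_width'],o['position'],o['ft_force'],o['moment'])"
```

```text
time: 17.15
position: [0.5662, -0.1757, 0.1739]
tool_rot: [0.974, 0.226, -0.0, -0.0]
ft_force: [-0.6, 0.3, -2.2]
grip_width: 0.0516
grip_force: 30.0
[ 26.17025563 -63.82976559] 0.05158761680582768 [ 0.56616096 -0.17572139  0.17393031] [-0.56178857  0.31617808 -2.17023936] [ 0.0100729  -0.02046306  0.05436012]
```

```bash
python3 -m jog '[0.02,0,0,0.003,0,0.02,0,0,0.003,0,0.02,0,0,0.003,0,0.02,0,0,0,0]'
python3 -m jog '[0.02,0,0,0.004,0,0.02,0,0,0.004,0,0.02,0,0,0.004,0,0.02,0,0,0.004,0,0.02,0,0,0,0,0.02,0,0,0,0]'
python3 -c "
from h import *
o=robot.get_obs();print(row(o)[0],o['grip_width'],o['position'],o['ft_force'],o['moment'])"
```

```text
time: 17.65
position: [0.5662, -0.1758, 0.165]
tool_rot: [0.974, 0.226, -0.0, -0.0]
ft_force: [0.6, -0.0, -1.3]
grip_width: 0.0515
grip_force: 30.0
time: 18.4
position: [0.5665, -0.1759, 0.1494]
tool_rot: [0.974, 0.226, 0.0, 0.0]
ft_force: [0.2, 0.3, -1.9]
grip_width: 0.0516
grip_force: 30.0
[ 26.16860556 -63.83139518] 0.051642477311619 [ 0.56647006 -0.17590629  0.14939572] [ 0.19689493  0.34288724 -1.87749092] [-0.00771453  0.0024905   0.00592123]
```

The collar passed over freely. I'll drop the last 1.8 mm to bring the screw to 145 mm, then pull along -x in small steps, watching force.

```bash
python3 -m jog '[0.02,0,0,0.0018,0,0.02,-0.001,0,0,0,0.02,-0.0005,0,0,0,0.02,0,0,0,0]'
cat >> h.py <<'E'
def st():
    o=robot.get_obs();M=row(o)[1];print(round(o['time'],2),row(o)[0][0].round(2),o['grip_width'].round(4),o['position'].round(4),'toolF',(M.T@o['ft_force']).round(2),'toolM',(M.T@o['moment']).round(3),'toolxy',(M[:2,:2].T@o['position'][:2]).round(4))
E
python3 -c "from h import *;st()"
python3 -m jog '[0.02,-0.0005,0,0,0,0.02,-0.0005,0,0,0,0.02,0,0,0,0]'
python3 -c "from h import *;st()"
```

```text
time: 18.9
position: [0.565, -0.1765, 0.1476]
tool_rot: [0.974, 0.226, 0.0, 0.0]
ft_force: [0.0, -1.1, -1.6]
grip_width: 0.0518
grip_force: 30.0
time: 19.27
position: [0.5641, -0.177, 0.1476]
tool_rot: [0.974, 0.226, 0.0, -0.0]
ft_force: [-0.5, 0.5, -1.3]
grip_width: 0.0517
grip_force: 30.0Traceback (most recent call last):
  File "<string>", line 1, in <module>
    from h import *;st()
                    ~~^^
  File "h.py", line 19, in st
    o=robot.get_obs();M=row(o)[1];print(round(o['time'],2),row(o)[0][0].round(2),o['grip_width'].round(4),o['position'].round(4),'toolF',(M.T@o['ft_force']).round(2),'toolM',(M.T@o['moment']).round(3),'toolxy',(M[:2,:2].T@o['position'][:2]).round(4))
                                                                                 ^^^^^^^^^^^^^^^^^^^^^
AttributeError: 'float' object has no attribute 'round'
Traceback (most recent call last):
  File "h.py", line 19, in st
    o=robot.get_obs();M=row(o)[1];print(round(o['time'],2),row(o)[0][0].round(2),o['grip_width'].round(4),o['position'].round(4),'toolF',(M.T@o['ft_force']).round(2),'toolM',(M.T@o['moment']).round(3),'toolxy',(M[:2,:2].T@o['position'][:2]).round(4))
                                                                                 ^^^^^^^^^^^^^^^^^^^^^
AttributeError: 'float' object has no attribute 'round'
```

```bash
sed -i "s/o\['grip_width'\].round(4)/round(o['grip_width'],4)/" h.py; python3 -c "from h import *;st()"
python3 -m jog '[0.02,-0.0005,0,0,0,0.02,0,0,0,0]' >/dev/null; python3 -c "from h import *;st()"
python3 -m jog '[0.02,-0.0005,0,0,0,0.02,0,0,0,0]' >/dev/null; python3 -c "from h import *;st()"
```

```text
19.27 26.17 0.0517 [ 0.5641 -0.177   0.1476] toolF [-0.26 -0.67  1.31] toolM [-0.055  0.012  0.052] toolxy [0.4283 0.4076]
19.52 26.17 0.0513 [ 0.5637 -0.1772  0.1476] toolF [0.3  1.23 1.7 ] toolM [-0.057 -0.032  0.025] toolxy [0.4277 0.4076]
19.77 26.17 0.0514 [ 0.5632 -0.1774  0.1476] toolF [-0.03 -0.    1.87] toolM [ 0.029 -0.018 -0.047] toolxy [0.4273 0.4076]
```

```bash
for i in 1; do :; done
python3 -m jog '[0.02,-0.0005,0,0,0,0.02,0,0,0,0]' >/dev/null; python3 -c "from h import *;st()"
python3 -m jog '[0.02,-0.0005,0,0,0,0.02,0,0,0,0]' >/dev/null; python3 -c "from h import *;st()"
python3 -m jog '[0.02,-0.0003,0,0,0,0.02,0,0,0,0]' >/dev/null; python3 -c "from h import *;st()"
```

```text
20.02 26.16 0.0515 [ 0.563  -0.1775  0.1476] toolF [ 0.97 -0.1   1.55] toolM [ 0.002  0.167 -0.009] toolxy [0.4271 0.4076]
20.27 26.16 0.0519 [ 0.5629 -0.1776  0.1476] toolF [ 4.16 -0.86  3.  ] toolM [ 0.045  0.505 -0.008] toolxy [0.427  0.4076]
20.52 26.15 0.0516 [ 0.5628 -0.1776  0.1476] toolF [ 5.88 -0.56  3.91] toolM [ 0.138  0.794 -0.   ] toolxy [0.4269 0.4076]
```

Contact builds from x = 0.4271, reaching 5.9 N, which is light. I'll check level, height and facing in the pictures.

```bash
python3 - <<'E'
from h import *
o=robot.get_obs();im=robot.camera("wrist");s=robot.camera("scene")
c=cam('scene');u,v=px(c,(.566,-.176,.145));u=int(u);v=int(v);print(u,v)
A=cv2.resize(im[150:290,165:345],(480,373),interpolation=0)
B=cv2.resize(s[max(0,v-40):v+40,u-30:u+30],(280,373),interpolation=2)
cv2.imwrite("pics/f1.png",np.hstack([A,B]))
E
```

```text
215 167
```

View pics/f1.png

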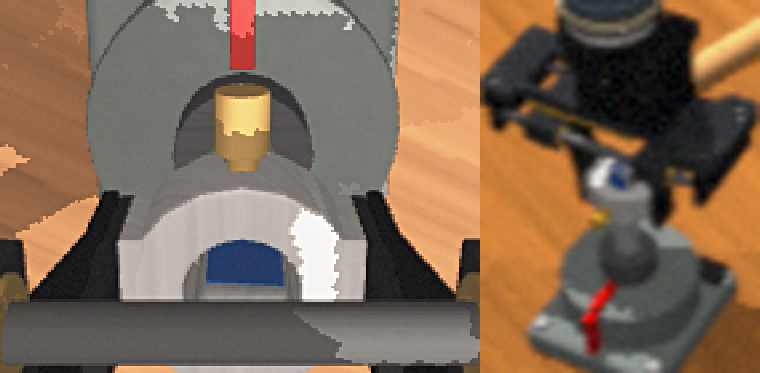

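Collar is over the spindle, screw under the rib at (243,125), and the blue flat in the bore is centred at (245,265). Its top edge looks slightly tilted, so I'll measure that in both views.

```bash
python3 - <<'E'
from h import *
def edge(im,o,box):
    c=cam('wrist',o);f=im.astype(float);q=f[...,0]-f[...,2]  # blue-red
    u0,u1,v0,v1=box;pts=[]
    for u in range(u0,u1):
        col=q[v0:v1,u];k=np.nonzero(col>30)[0]
        if len(k):
            # lower end of the dark-blue run with sub-pixel
            j=k[0]
            while j+1<len(col) and col[j+1]>30:j+=1
            h=col[max(j-2,0):j-0].mean();lo=col[min(j+2,len(col)-1)]
            pts.append((u,v0+j+np.clip((col[j]-lo)/(h-lo+1e-6),0,1)))
    P=np.array([atz(c,p,.17)[:2] for p in pts]);m=P.mean(0);d=np.linalg.svd(P-m)[2][0]
    print(np.round(pts,1).tolist()[::3],'normal yaw',(np.degrees(np.arctan2(d[1],d[0]))+90)%180)
o=robot.get_obs();im=robot.camera("wrist")
edge(im,o,(244,270,238,263))
p=np.load("w2o.npy");edge(np.load("w2.npy"),dict(position=p[:3],tool_rot=p[3:]),(248,262,176,193))
# bolts yaw in w2
c=cam('wrist',dict(position=p[:3],tool_rot=p[3:]));lo=np.load("w2.npy").min(2);B=[]
for x,y in((152,60),(582,60),(566,510)):
    U,V=194+x//6,116+y//6;v,u=np.nonzero(lo[V-6:V+7,U-6:U+7]>225);B.append(atz(c,(u.mean()+U-6,v.mean()+V-6),.026)[:2])
y=lambda d:np.degrees(np.arctan2(d[1],d[0]))
print('unit yaw',y(B[0]-B[1])-90,y(B[1]-B[2]))
st()
E
```

```text
[[244.0, 256.0], [247.0, 256.0], [250.0, 256.0], [253.0, 256.0], [256.0, 256.8], [259.0, 257.0], [262.0, 257.0], [265.0, 257.0], [268.0, 257.0]] normal yaw 22.55650898837561
[[248.0, 190.7], [251.0, 191.0], [254.0, 191.0], [257.0, 191.0], [260.0, 191.6]] normal yaw 22.80221617687195
unit yaw 26.40414812937823 25.891275499068527
20.68 26.15 0.0515 [ 0.5628 -0.1777  0.1476] toolF [ 4.94 -1.21  2.91] toolM [0.175 0.838 0.02 ] toolxy [0.4269 0.4076]
```

Both views put the flat about 3° clockwise of the rib, against a unit yaw of 26.2°. The collar itself is at 26.15°, so pressing its 7 mm screw face harder for a moment (over ~12 N beats the bearing drag) should square the flat. Then I'll ease back to a light pull.

```bash
python3 -m jog '[0.02,0,0,0,0,0.02,0,0,0,0,0.02,-0.0006,0,0,0,0.02,-0.0006,0,0,0,0.02,0,0,0,0]' 50 >/dev/null; python3 -c "from h import *;st()"
python3 -m jog '[0.02,-0.0006,0,0,0,0.02,-0.0006,0,0,0,0.02,0,0,0,0,0.02,0,0,0,0]' >/dev/null; python3 -c "from h import *;st()"
```

```text
21.3 26.12 0.0516 [ 0.5627 -0.1777  0.1476] toolF [ 8.06 -1.4   4.27] toolM [ 0.198  1.257 -0.058] toolxy [0.427  0.4073]
21.8 26.1 0.0515 [ 0.5627 -0.1778  0.1476] toolF [10.44 -2.63  5.76] toolM [0.298 1.739 0.013] toolxy [0.4271 0.4072]
```

```bash
python3 -m jog '[0.02,-0.001,0,0,0,0.02,-0.001,0,0,0,0.02,0,0,0,0,0.02,0,0,0,0]' >/dev/null; python3 -c "from h import *;st()"
python3 -m jog '[0.02,-0.001,0,0,0,0.02,-0.001,0,0,0,0.02,0,0,0,0,0.02,0,0,0,0]' >/dev/null
python3 - <<'E'
from h import *
st()
im=robot.camera("wrist");f=im.astype(int);q=f[...,0]-f[...,2]
c=cam('wrist',robot.get_obs())
pts=[]
for u in range(243,272):
    k=np.nonzero(q[238:263,u]>30)[0]
    if len(k):pts.append((u,238+k[-1],q[238+k[-1]+1,u]))
print(pts)
E
```

```text
22.3 26.06 0.0518 [ 0.5625 -0.1779  0.1476] toolF [16.22 -3.24  7.15] toolM [ 0.432  2.567 -0.049] toolxy [0.4271 0.4069]
22.8 26.01 0.0514 [ 0.5624 -0.178   0.1477] toolF [20.47 -4.44  9.29] toolM [ 0.592  3.322 -0.034] toolxy [0.4273 0.4066]
[(243, np.int64(253), np.int64(20)), (244, np.int64(253), np.int64(19)), (245, np.int64(253), np.int64(22)), (246, np.int64(262), np.int64(-3)), (247, np.int64(262), np.int64(-7)), (248, np.int64(262), np.int64(-6)), (249, np.int64(262), np.int64(-8)), (250, np.int64(262), np.int64(-4)), (251, np.int64(262), np.int64(-7)), (252, np.int64(262), np.int64(-6)), (253, np.int64(262), np.int64(-5)), (254, np.int64(262), np.int64(-5)), (255, np.int64(262), np.int64(-7)), (256, np.int64(262), np.int64(-4)), (257, np.int64(262), np.int64(-5)), (258, np.int64(254), np.int64(-18)), (259, np.int64(254), np.int64(-19)), (260, np.int64(254), np.int64(-14)), (261, np.int64(254), np.int64(20)), (262, np.int64(254), np.int64(18)), (263, np.int64(254), np.int64(19)), (264, np.int64(254), np.int64(18)), (265, np.int64(254), np.int64(18)), (266, np.int64(254), np.int64(23)), (267, np.int64(255), np.int64(-14)), (268, np.int64(255), np.int64(-14)), (269, np.int64(255), np.int64(-14)), (270, np.int64(255), np.int64(-13))]
```

```bash
python3 -c "from h import *;print(row(robot.get_obs())[1][:,2])"
python3 -m jog '[0.02,0.0015,0,0,0,0.02,0.0015,0,0,0,0.02,0.0012,0,0,0,0.02,0,0,0,0,0.02,0,0,0,0]' >/dev/null
python3 - <<'E'
from h import *
st();o=robot.get_obs();print(row(o)[1][:,2]);im=robot.camera("wrist");f=im.astype(int);q=f[...,0]-f[...,2]
np.save("w5.npy",im)
print(q[248:264,240:274:3])
cv2.imwrite("pics/f2.png",cv2.resize(im[205:275,210:300],(720,560),interpolation=0))
E
```

```text
[ 0.01327025  0.00361695 -0.9999054 ]
23.48 26.11 0.0517 [ 0.5627 -0.1777  0.1476] toolF [10.92 -1.56  5.58] toolM [0.256 1.648 0.005] toolxy [0.427  0.4073]
[ 0.00571297  0.00148197 -0.99998258]
[[ -8  74  64  65  66  66  64  66  63  70  52  -7]
 [ -7  74  65  65  66  65  67  64  65  64  49  -6]
 [ -8  71  66  65  64  64  65  64  65  62  48  -7]
 [-10  69  63  63  66  63  66  64  64  65  56  -8]
 [ -9  70  65  66  64  64  65  65  66  66  55  -9]
 [ -9  68  64  66  64  65  65  65  66  64  64  -7]
 [-10  87  69  69  67  63  65  63  66  63  64  -8]
 [ -8  19  55  92  80 102 102  85  80  71  65  -7]
 [ -8 -13 -15 -14 -16 -18 -18  18  24  57  81  -6]
 [ -6  -8 -10 -11 -10 -10 -10 -12 -16 -15 -14  -7]
 [ -6  -9  -8  -9  -9 -10  -8  -9 -10 -11 -10  -6]
 [ -6 -10 -10  -8  -9  -8  -7  -8  -9  -8  -8  -7]
 [ -7  -9 -11 -11  -8 -10  -8 -10 -10 -10 -10  -6]
 [ -9 -12 -11 -13 -11 -11 -10 -10 -12 -10 -10  -8]
 [ -5  -8  -8  -6  -7  -6  -5  -5  -6  -6  -7  -5]
 [ -3  -3  -3  -5  -2  -4  -3  -3  -2  -1  -3  -4]]
```

View pics/f2.png

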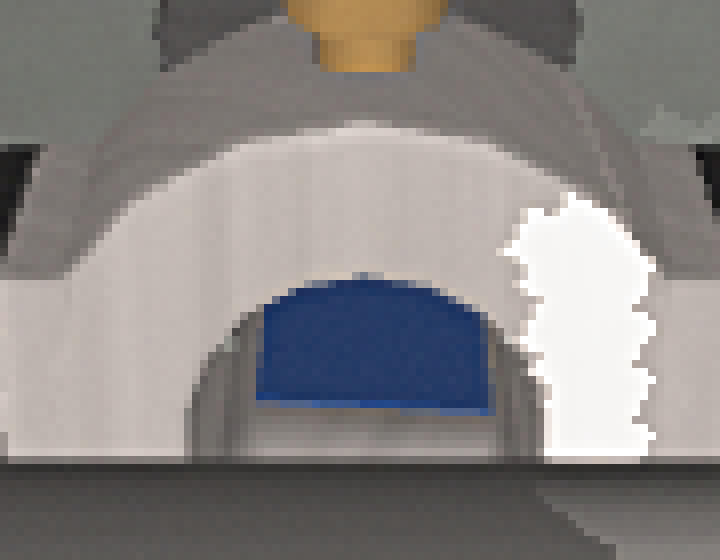

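The flat's top edge runs from (258,399) to (492,413) while the collar's corners are level, so the flat is still about 3–4° clockwise. I'll work it round with the screw: turn the collar 4° counter-clockwise while pressing ~15 N, ease the pull, turn back, and pull lightly again.

```bash
cat >> h.py <<'E'
def flat():
    o=robot.get_obs();c=cam('wrist',o);f=robot.camera("wrist").astype(float);q=f[...,0]-f[...,2];pts=[]
    for u in range(236,282):
        col=q[236:264,u];d=(col[:-3]>40)&(col[1:-2]<42)
        k=[j for j in range(3,24) if col[j-1]>40 and col[j-2]>40 and col[j+2]<0]
        if k:
            j=k[0]
            for j in k:
                if col[j+1]<0: break
            # fractional coverage from red channel-free measure
            pts.append((u,236+j-1+ np.clip(col[j]/70,0,1)+.5+np.clip(col[j+1]/70,0,1)))
    pts=np.array(pts)[1:-1];g=np.polyfit(pts[:,0],pts[:,1],1)
    a,b=[atz(c,(u,np.polyval(g,u)),.17) for u in(pts[0,0],pts[-1,0])]
    print('flat yaw',round(np.degrees(np.arctan2((b-a)[1],(b-a)[0]))+90,2),'width mm',1000*np.hypot(*(b-a)[:2]),len(pts),'res',np.std(np.polyval(g,pts[:,0])-pts[:,1]).round(2))
E
python3 -c "from h import *;flat()"
python3 -m jog '[0.02,-0.0015,0,0,0,0.02,0,0,0,0,0.02,0,0,0,-0.2,0.02,0,0,0,-0.2,0.02,0,0,0,0]' >/dev/null; python3 -c "from h import *;st();flat()"
```

```text
flat yaw 22.99 width mm 13.130385500894583 27 res 0.16
24.2 30.08 0.0519 [ 0.5629 -0.1784  0.1477] toolF [13.57 -0.28  8.09] toolM [4.20e-02 2.24e+00 2.00e-03] toolxy [0.3976 0.4365]
flat yaw 22.91 width mm 13.220001511784398 27 res 0.16
```

```bash
python3 -m jog '[0.02,0,-0.001,0,0,0.02,0,-0.001,0,0,0.02,0,0,0,0]' >/dev/null; python3 -c "from h import *;st();flat()"
python3 -m jog '[0.02,-0.001,0,0,0,0.02,-0.001,-0.0005,0,0,0.02,0,0,0,0]' >/dev/null; python3 -c "from h import *;st();flat()"
```

```text
24.62 30.09 0.0514 [ 0.5628 -0.1782  0.1481] toolF [12.6   2.43  7.44] toolM [-0.463  2.082  0.047] toolxy [0.3976 0.4363]
flat yaw 22.56 width mm 13.270153887262785 27 res 0.16
25.05 30.03 0.0511 [ 0.5626 -0.1783  0.1481] toolF [17.98  3.17 10.54] toolM [-0.541  2.823 -0.035] toolxy [0.3979 0.4359]
flat yaw 23.2 width mm 13.251457435643513 27 res 0.15
```

```bash
python3 -m jog '[0.02,0.004,0,0,0,0.02,0.0035,0,0,0,0.02,0,0,0,0]' >/dev/null; python3 -c "from h import *;st();flat()"
python3 -m jog '[0.02,-0.002,0,0,0,0.02,-0.002,0,0,0,0.02,-0.002,0,0,0,0.02,0,0,0,0]' >/dev/null; python3 -c "from h import *;st();flat()"
```

```text
25.48 30.18 0.0518 [ 0.5629 -0.1755  0.1479] toolF [1.84 3.96 2.37] toolM [-0.475  0.372 -0.038] toolxy [0.3983 0.4347]
flat yaw 22.73 width mm 13.294069878559258 27 res 0.16
26.02 30.01 0.0516 [ 0.562  -0.1764  0.1481] toolF [16.07  2.05  6.91] toolM [-0.269  2.602 -0.013] toolxy [0.3984 0.4338]
flat yaw 22.92 width mm 12.762697012273875 26 res 0.16
```

```bash
cat >> h.py <<'E'
def avg(n=10):
    L=[]
    for _ in range(n):
        robot.camera("top");o=robot.get_obs();M=row(o)[1];L.append(np.r_[M.T@o['ft_force'],M.T@o['moment']])
    a=np.mean(L,0);print('F',a[:3].round(2),'M',a[3:].round(3),'sd Mz',np.std(L,0)[5].round(3))
E
python3 - <<'E'
from h import *
avg(12);flat()
im=robot.camera("wrist");np.save("w6.npy",im)
c=cv2.resize(im[195:275,205:305],(750,600),interpolation=0);cv2.imwrite("pics/f3.png",c)
E
```

```text
F [15.81  1.65  7.19] M [-0.29   2.554 -0.016] sd Mz 0.027
flat yaw 22.89 width mm 12.764421083526452 26 res 0.16
```

View pics/f3.png

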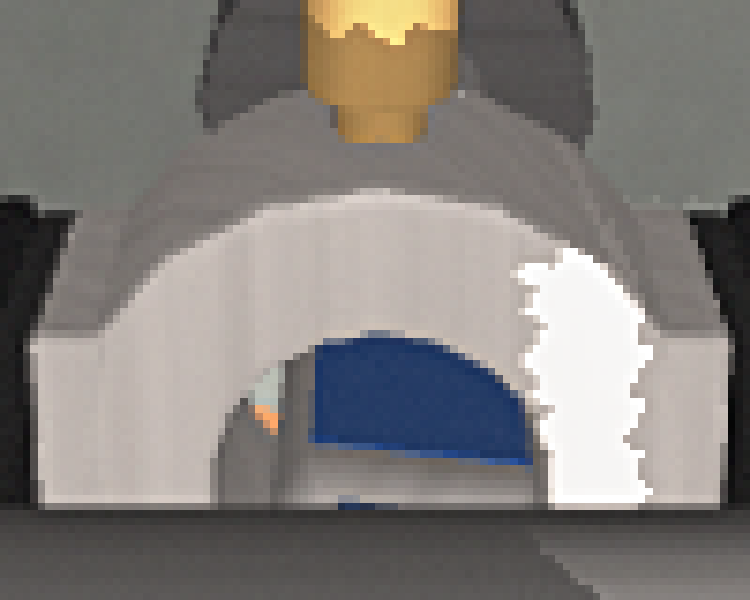

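The edge from (312,440) to (530,463) confirms the flat near 22.9° yaw. The collar has also met the bore wall on the right, and friction there blocks the turning. I'll ease off, return to the rib yaw, re-centre, then press and drag sideways gently with the tip stuck on the flat.

```bash
python3 -m jog '[0.02,0.004,0.001,0,0,0.02,0.003,0.0005,0,0.2,0.02,0,0,0,0.2,0.02,0,0,0,0,0.02,0,0,0,0]' >/dev/null; python3 -c "from h import *;st();flat()"
```

```text
27.4 26.17 0.0518 [ 0.563  -0.1754  0.1474] toolF [0.36 1.1  1.19] toolM [-0.06   0.059 -0.042] toolxy [0.4279 0.4057]
flat yaw 23.0 width mm 13.14615518284676 27 res 0.16
```

```bash
python3 -m jog '[0.02,0,0.0008,0,0,0.02,-0.003,0,0,0,0.02,-0.002,0,0,0,0.02,-0.002,0,0,0,0.02,0,-0.001,0,0,0.02,0,-0.001,0,0,0.02,0,0,0,0]' >/dev/null; python3 -c "from h import *;st();flat()"
python3 -m jog '[0.02,0,-0.001,0,0,0.02,0,0,0,0]' >/dev/null; python3 -c "from h import *;st();flat()"
python3 -m jog '[0.02,0,-0.001,0,0,0.02,0,0,0,0]' >/dev/null; python3 -c "from h import *;st();flat()"
```

```text
28.32 26.07 0.0513 [ 0.5622 -0.1769  0.1478] toolF [12.84  1.47  9.14] toolM [-0.182  2.094 -0.   ] toolxy [0.4272 0.4059]
flat yaw 22.76 width mm 13.148395060244296 27 res 0.15
28.62 26.07 0.0514 [ 0.5621 -0.1766  0.148 ] toolF [12.42  3.3   8.32] toolM [-0.372  1.977  0.028] toolxy [0.4272 0.4056]
flat yaw 22.86 width mm 13.170700899277568 27 res 0.11
28.93 26.08 0.0512 [ 0.5619 -0.1763  0.1482] toolF [12.08  3.75  8.62] toolM [-0.58   1.935  0.052] toolxy [0.4271 0.4054]
flat yaw 24.87 width mm 13.16797095780322 27 res 0.07
```

It's turning: 22.9° → 24.9°. A little more.

```bash
python3 -m jog '[0.02,0,-0.0004,0,0,0.02,0,0,0,0]' >/dev/null; python3 -c "from h import *;st();flat()"
python3 -m jog '[0.02,0,-0.0002,0,0,0.02,0,0,0,0]' >/dev/null; python3 -c "from h import *;st();flat()"
```

```text
29.23 26.08 0.0514 [ 0.5619 -0.1763  0.1482] toolF [11.41  3.42  7.94] toolM [-0.641  1.894  0.014] toolxy [0.4272 0.4053]
flat yaw 24.85 width mm 13.175202428454858 27 res 0.07
29.52 26.08 0.0516 [ 0.5619 -0.1763  0.1483] toolF [11.29  4.52  8.84] toolM [-0.732  1.827  0.034] toolxy [0.4272 0.4053]
flat yaw 24.86 width mm 13.17853947865575 27 res 0.07
```

```bash
python3 -m jog '[0.02,0,-0.0006,0,0,0.02,0,0,0,0]' >/dev/null; python3 -c "from h import *;st();flat()"
python3 -m jog '[0.02,0,-0.0006,0,0,0.02,0,0,0,0]' >/dev/null; python3 -c "from h import *;st();flat()"
```

```text
29.82 26.08 0.0514 [ 0.5619 -0.1762  0.1483] toolF [11.54  5.33  8.57] toolM [-0.837  1.774  0.016] toolxy [0.4272 0.4053]
flat yaw 25.17 width mm 13.1834950087378 27 res 0.08
30.12 26.09 0.0515 [ 0.5619 -0.1762  0.1484] toolF [9.92 6.2  9.11] toolM [-0.996  1.694  0.024] toolxy [0.4272 0.4053]
flat yaw 25.33 width mm 13.19046402805473 27 res 0.07
```

The flat is now within about 1° of the rib. I'll ease off the normal force first, re-centre, and then pull lightly.

```bash
python3 -m jog '[0.02,0.0025,0,0,0,0.02,0.0025,0,0,0,0.02,0.0022,0,0,0,0.02,0,0.003,0,0,0.02,0,0.003,0,0,0.02,0,0,0,0,0.02,0,0,0,0]' >/dev/null; python3 -c "from h import *;st();flat()"
```

```text
31.05 26.18 0.0516 [ 0.564  -0.1759  0.1473] toolF [ 0.52 -0.35  1.43] toolM [-0.012  0.01   0.04 ] toolxy [0.4286 0.4066]
flat yaw 25.37 width mm 13.132519234979709 27 res 0.07
```

```bash
python3 -m jog '[0.02,0,0.0007,-0.0003,0,0.02,-0.0015,0,0,0,0.02,-0.0008,0,0,0,0.02,-0.0006,0,0,0,0.02,0,0,0,0,0.02,0,0,0,0]' >/dev/null; python3 -c "from h import *;st();flat();avg(6);print(row(robot.get_obs())[1][:,2])"
```

```text
31.85 26.16 0.0517 [ 0.5629 -0.1779  0.1479] toolF [ 5.51 -1.95  3.22] toolM [0.155 0.839 0.018] toolxy [0.4268 0.4078]
flat yaw 24.5 width mm 13.64744584746734 28 res 0.14
F [ 5.28 -1.03  3.13] M [ 0.186  0.817 -0.013] sd Mz 0.024
[ 1.43527838e-03  4.09330542e-04 -9.99998886e-01]
```

Everything holds: 5 N pull, tilt 0.0015 rad, screw height about 145 mm, and the flat within about 2° of the rib. Handing in.

```bash
python3 -c "
from rig import robot
print(robot.hand_in())"
```

```text
the job is handed in; nothing more can be done
None
```

I handed the job in at about 32 s, with the spindle's flat facing the rib to within about 2°. The collar is still held over it, level, screw at about 145 mm height, its tip bearing on the flat with a pull of about 5 N. After the first turn the flat read about 3° past the rib, so I worked it back with the screw tip, pressing with up to about 20 N before easing to the light pull.

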